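# Find and open the unblocked sump hatch of the photobioreactor

### The job

One of the four identical hatches on the sump trough is free and the other three are blocked from below: press the finger marks with the fingertips to find the one that rocks, then push that end down until the hatch is fully open, at its stop, and leave it standing open. Press firmly but do not ram the blocked hatches or the trough; do not grip, lift or displace the jars, bottle, stopper and other things standing about.

Things in the scene. Friction and masses are not known exactly. Their poses are not given: they have to be found in the camera images.
- trough: Fixed aluminium trough, top 90 mm above the table. Origin at table level under the hatches' hinge line; spans x -100 to 190, y -195 to 195 mm of its frame; -x side roughly faces the robot, z up. Four identical hatches flush in its top, centred at y = 141, 57, -57, -141 mm (hatch1 to 4); beyond x = 103 mm a fixed ledge. Three hatches have a hidden block underneath; which one has not varies.
- hatch1 (a joint): Hatch 1: grey panel 180 (trough x) by 76 mm (y), 6 mm thick, with 3 mm gaps at its ends; a seesaw hinged at trough x = 0, level with its top; short end to x = -80 mm (robot side), long end to +100 mm. Joint, rad: 0 flush and shut, grows as the short end goes down; stop at 0.5 (long end 48 mm up, mark 26 mm down). Stiff by friction: stays at any angle it is left at.
- hatch1_mark (a point): Finger mark of hatch 1: centre of a thin black ring 26 mm across on its top, on its middle line, 55 mm from the hinge towards the robot-side end. Moves with the hatch. Pressed here, a blocked hatch gives about 1 mm, then is solid; the free one yields all the way at 3 to 4 N. The bay below is free for 60 mm down. Pressing the long end does nothing.
- hatch2 (a joint): Hatch 2: grey panel 180 (trough x) by 76 mm (y), 6 mm thick, with 3 mm gaps at its ends; a seesaw hinged at trough x = 0, level with its top; short end to x = -80 mm (robot side), long end to +100 mm. Joint, rad: 0 flush and shut, grows as the short end goes down; stop at 0.5 (long end 48 mm up, mark 26 mm down). Stiff by friction: stays at any angle it is left at.
- hatch2_mark (a point): Finger mark of hatch 2: centre of a thin black ring 26 mm across on its top, on its middle line, 55 mm from the hinge towards the robot-side end. Moves with the hatch. Pressed here, a blocked hatch gives about 1 mm, then is solid; the free one yields all the way at 3 to 4 N. The bay below is free for 60 mm down. Pressing the long end does nothing.
- hatch3 (a joint): Hatch 3: grey panel 180 (trough x) by 76 mm (y), 6 mm thick, with 3 mm gaps at its ends; a seesaw hinged at trough x = 0, level with its top; short end to x = -80 mm (robot side), long end to +100 mm. Joint, rad: 0 flush and shut, grows as the short end goes down; stop at 0.5 (long end 48 mm up, mark 26 mm down). Stiff by friction: stays at any angle it is left at.
- hatch3_mark (a point): Finger mark of hatch 3: centre of a thin black ring 26 mm across on its top, on its middle line, 55 mm from the hinge towards the robot-side end. Moves with the hatch. Pressed here, a blocked hatch gives about 1 mm, then is solid; the free one yields all the way at 3 to 4 N. The bay below is free for 60 mm down. Pressing the long end does nothing.
- hatch4 (a joint): Hatch 4: grey panel 180 (trough x) by 76 mm (y), 6 mm thick, with 3 mm gaps at its ends; a seesaw hinged at trough x = 0, level with its top; short end to x = -80 mm (robot side), long end to +100 mm. Joint, rad: 0 flush and shut, grows as the short end goes down; stop at 0.5 (long end 48 mm up, mark 26 mm down). Stiff by friction: stays at any angle it is left at.
- hatch4_mark (a point): Finger mark of hatch 4: centre of a thin black ring 26 mm across on its top, on its middle line, 55 mm from the hinge towards the robot-side end. Moves with the hatch. Pressed here, a blocked hatch gives about 1 mm, then is solid; the free one yields all the way at 3 to 4 N. The bay below is free for 60 mm down. Pressing the long end does nothing.
- stopper: Bystander, to be left alone: black rubber stopper, 26 mm across, 26 mm tall, standing on the strip between the middle hatches; origin: centre of its foot.
- vial: Bystander, to be left alone: small amber jar, 32 mm across, 60 mm tall, on the trough's far ledge; origin: centre of its foot.
- jar: Bystander, to be left alone: clear jar, 56 mm across, 70 mm tall, on the trough's far ledge; origin: centre of its foot.
- bottle: Bystander, to be left alone: white plastic bottle, 74 mm across, 170 mm tall, on the table beside the trough; origin: centre of its foot.
- beaker: Bystander, to be left alone: glass beaker, 72 mm across, 95 mm tall, on the table beside the trough; origin: centre of its foot.
- cylinder: Bystander, to be left alone: measuring cylinder with a round foot 80 mm across, 200 mm tall, on the table beside the trough; origin: centre of its foot.
- spanner: Bystander, to be left alone: steel spanner lying flat on the table beside the trough; origin: its middle, underside.

How it is judged:
By the outcome, as a careful person would: the job done as asked, in the order asked, and still so for the second after the job is handed in, with the robot touching nothing.
It also fails if it takes over 45 s, if anything falls off the work surface, if the arm or the gripper's body presses on something with over 40 N, if the wrist force passes 120 N, or if a joint passes its speed limit or range.

### The arm

A 6-joint arm with a two-finger parallel gripper is mounted at the origin on the work surface. World frame = base frame: x ahead of the robot, y to its left, z up, the work surface at z = 0. Lengths are in m, angles in rad, forces in N, time in s.
With the tool pointing down it reaches from about 0.35 to 0.85 m from the base axis. Payload 8.1 kg.
Tool frame: the origin (TCP) lies on the mounting face of the last link; the fingertips stand 186 mm ahead of it and the grasp point (between the pads) lies 167 mm ahead of it; z points along the fingers, y is the line along which they close (so a half turn about z gives the same grasp; the last joint's range is limited). The gripper opens to 93 mm and grips with 3 to 60 N. Pads are 15 mm wide; open, the fingers measure 128 mm over their backs; the gripper's body (75 mm by 188 mm) begins 65 mm behind the grasp point.
Start: joints at [1.173, 0.13, 1.488, -0, 1.523, -0.085], TCP at [0.185, 0.571, 0.405] pointing down, gripper open.
Joint ranges: [-2.96, 2.96], [-0.89, 2.26], [0.02, 2.5], [-1.34, 4.48], [0, 2.73], [-2.66, 2.66]. Speed limits (rad/s): [2.39, 2.39, 2.79, 3.14, 3.14, 3.14].

### API

Orientations are given as a rotation vector (axis times angle).
In Python, from plant import * gives the robot as it stands. The module is installed in compiled form; this text tells all that it offers.
- The arm moves only by the tool arm_command, never from a script. Its argument "increments" is a list of rows, each a list of 6 numbers: the shift along the tool's x, y, z in units of 0.2 m (1.0 is 0.2 m), then the turn, a rotation vector about the tool's x, y, z in units of pi rad (1.0 is pi rad). A call has exactly 5 rows; each row is the pose to reach, as a shift and turn from the pose commanded when the call began, along the tool's axes at that moment, turning the shorter way round; what a row does not reach only later rows make up. A row lasts 1/8 s, in which the tool goes at most 62.5 mm and 10.7 degrees, less where a joint would pass 70% of its speed; a pose out of reach is approached as far as the arm can. A call with a number of a shift or a turn outside -1 to 1 is refused whole. A call with a gripper value outside its range is refused whole. "fingers" is the closure, from -1 (fully open) to 1 (shut), set as the call begins (left out, the last holds). The fingers move at their own pace and stop on an object; "force" is the grip in N (left out, the last holds). Time passes only in rows, so rows that repeat a pose let the fingers close, or fill a call up. It gives the time, the measured TCP pose, the force, the opening and the grip force at its end, in the units of the state.
- read_state(): the state, without advancing time (a new reading comes with each control period).
- read_camera(name): name is "scene" or "top" or "wrist"; returns a dict with "image" (384x512x3 uint8, red, green, blue), "fx", "fy", "cx", "cy" (pixels), "T" (4x4, takes a point from camera to world coordinates). Camera axes: x right, y down, z forward; pixel columns grow to the right and rows downward; lengths in m; the calibration is good to about 2 mm. A picture is of the moment at which its call begins. There is no depth.
- close_job(): hands the job in; it is judged then, once.
The state is a dict: "t": time; "q": joint angles; "dq": joint speeds; "joint_torque": joint torques, N m; "tool_pos": TCP position; "orientation": TCP orientation; "force": force on the tool from outside, world axes, zero at the start; "wrist_torque": the same for the moment, N m; "opening": finger opening in m; "gripper_force": force on a finger pad.
Only numpy, scipy, OpenCV 4.12 (cv2) and the standard library are available. Lean on these libraries where they do the work, as an engineer would, in place of code of your own. Each camera call takes 0.05 s, during which the arm holds its last target. There are 200 camera calls.

## Working session

There is one attempt and no reset: what is moved stays moved. The work goes in short steps, Python scripts to look and compute and a tool call to move; the robot and the scene stay as the last step left them, time stands still between calls to the robot, and variables do not carry over. Pictures are saved under pics/ and viewed, at most 10 in all, crops included, and the job is handed in when it is done.

Besides the shell and the picture viewer there is one more tool, called after "Emit:" in YAML: its name, and indented under it one key for each argument. arm_command: Moves the arm, as the interface text tells. Shifts and turns lie within -1 to 1; 1 stands for 0.2 m of shift or pi rad of turn. Its arguments: {"type":"object","properties":{"increments":{"type":"array","items":{"type":"array","items":{"type":"number","minimum":-1,"maximum":1}}},"fingers":{"type":"number"},"force":{"type":"number"}},"required":["increments"]}

```bash
mkdir -p pics; python3 - <<'E'
from plant import *
import cv2
for n in ("top","scene"):
    c=read_camera(n); cv2.imwrite(f"pics/{n}0.png",c["image"][:,:,::-1]); print(n,c["fx"],c["cx"],c["cy"],c["T"].round(4).tolist())
s=read_state();print(s)
E
```

```text
top 474.4524308182754 259.3689016909791 198.24933235114995 [[0.0017, -0.9795, 0.2015, 0.3424], [-1.0, -0.001, 0.0036, 0.0493], [-0.0033, -0.2015, -0.9795, 1.4084], [0.0, 0.0, 0.0, 1.0]]
scene 435.27726805869577 251.4609846413144 182.09855068236973 [[0.1093, 0.7298, -0.6749, 1.2855], [0.994, -0.0784, 0.0762, -0.034], [0.0027, -0.6791, -0.734, 0.7964], [0.0, 0.0, 0.0, 1.0]]
{'t': 0.1, 'q': array([ 1.17257802e+00,  1.31125450e-01,  1.48916193e+00,  1.91684621e-05,
        1.52300250e+00, -8.53810590e-02]), 'dq': array([ 3.30877025e-05,  4.02492389e-04, -2.00872287e-03, -3.83939830e-04,
        2.00810417e-03, -1.26462289e-03]), 'joint_torque': array([ 1.18931621e-03, -5.61337423e+01, -4.93101203e+01,  7.70216435e-02,
        2.90747843e-02, -8.08016352e-05]), 'tool_pos': array([0.18454209, 0.57070466, 0.40377295]), 'orientation': array([-4.89337283e-01, -3.10281754e+00,  2.58087599e-03]), 'force': array([0.50654871, 0.59690389, 0.49012376]), 'wrist_torque': array([-0.02234652, -0.0054549 , -0.02690124]), 'gripper_force': 0.0, 'opening': 0.09285355058801897}
```

View pics/top0.png

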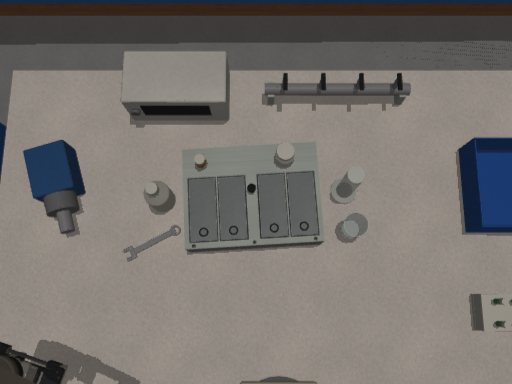

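View pics/scene0.png

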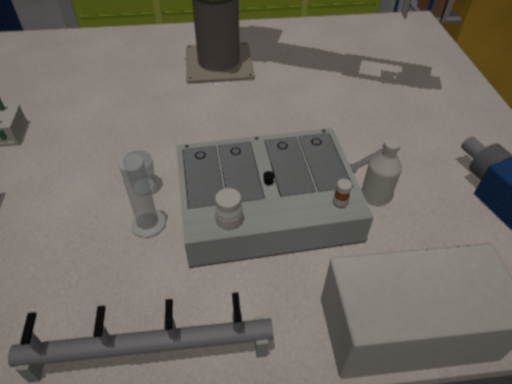

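The top view shows the trough at cols 182–322, rows 145–250. Its four rings are near (203,232), (233,230), (274,228) and (304,226), with hatch 1 on the left. The stopper is at (251,188). Next I'll refine the ring positions and cast them onto z = 0.09.

```bash
cat > h.py <<'E'
from plant import *
import numpy as np, cv2
from scipy.spatial.transform import Rotation as R
def cast(c,uv,z):
    d=c["T"][:3,:3]@np.array([(uv[0]-c["cx"])/c["fx"],(uv[1]-c["cy"])/c["fy"],1.]); o=c["T"][:3,3]
    return o+d*(z-o[2])/d[2]
def ring(c,g,r=8):
    u,v=g; p=255-cv2.cvtColor(c["image"],cv2.COLOR_RGB2GRAY)[v-r:v+r+1,u-r:u+r+1].astype(float)
    w=np.clip(p-np.median(p)-25,0,None); y,x=np.mgrid[-r:r+1,-r:r+1]
    return u+(w*x).sum()/w.sum(), v+(w*y).sum()/w.sum()
E
python3 - <<'E'
from h import *
P={}
for n,gs in dict(top=[(203,232),(233,230),(274,228),(304,226)],scene=[(323,142),(282,146),(236,151),(200,155)]).items():
    c=read_camera(n); P[n]=np.array([cast(c,ring(c,g,7),.09) for g in gs]); print(n,P[n].round(4).tolist())
    cv2.imwrite(f"pics/{n}1.png",cv2.resize(c["image"][130:260,170:370] if n=="top" else c["image"][120:260,130:410],None,fx=2.8,fy=2.8)[:,:,::-1])
m=(P["top"]+P["scene"])/2
ys=np.array([.141,.057,-.057,-.141]); A=np.c_[np.ones(4),ys]
f=np.linalg.lstsq(A,m[:,:2],rcond=None)[0]; print("fit",f, "scale",np.hypot(*f[1]),"yaw",np.arctan2(-f[1,0],f[1,1]),"marks",(A@f).round(4).tolist())
print(R.from_rotvec(read_state()["orientation"]).as_matrix().round(4))
E
```

```text
top [[0.5173, 0.2114, 0.09], [0.5235, 0.1275, 0.09], [0.5301, 0.0137, 0.09], [0.5355, -0.0701, 0.09]]
scene [[0.5236, 0.2167, 0.09], [0.5276, 0.1252, 0.09], [0.5338, 0.0121, 0.09], [0.5393, -0.0713, 0.09]]
fit [[ 0.52882392  0.07065064]
 [-0.05945253  1.00751758]] scale 1.0092701734678726 yaw 0.058940581166075284 marks [[0.5204, 0.2127], [0.5254, 0.1281], [0.5322, 0.0132], [0.5372, -0.0714]]
[[-9.515e-01  3.077e-01 -5.000e-04]
 [ 3.077e-01  9.515e-01 -1.100e-03]
 [ 1.000e-04 -1.200e-03 -1.000e+00]]
```

View pics/top1.png

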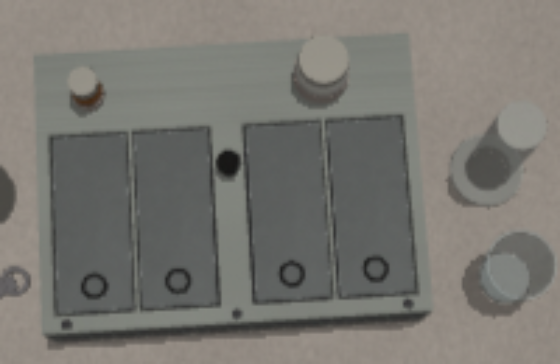

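The view confirms the top-camera rings: the spacing comes out at 84/114/84 mm, as specified. The marks (shifted slightly toward the scene estimate) are:

| Mark | x (m) | y (m) |
|---|---|---|
| M1 | 0.5195 | 0.211 |
| M2 | 0.525 | 0.1265 |
| M3 | 0.532 | 0.013 |
| M4 | 0.537 | -0.071 |

The yaw is about 0.064 rad. I'm moving toward hatch 1 at height with the fingers shut.

Emit:
arm_command:
  increments:
    - [-0.2,-0.11,0,0,0,-0.024]
    - [-0.4,-0.22,0,0,0,-0.048]
    - [-0.6,-0.34,0,0,0,-0.072]
    - [-0.8,-0.45,0,0,0,-0.096]
    - [-1,-0.56,0,0,0,-0.12]
  fingers: 1
  force: 30

```text
t: 0.82
tool_pos: [0.3412, 0.4016, 0.4046]
orientation: [-0.105, 3.14, -0.0]
force: [0.3, 0.5, 0.6]
opening: 0.0474
gripper_force: 0.0
```

```bash
cat >> h.py <<'E'
M=np.array([[.5195,.211],[.525,.1265],[.532,.013],[.537,-.071]])
def go(i):
    s=read_state(); Q=R.from_rotvec(s["orientation"]).as_matrix(); p=s["tool_pos"]
    print("t",s["t"],"tcp",p.round(4),"tip z",round(p[2]-.186,4),"F",s["force"].round(1),"open",round(s["opening"],4))
    print("yaw err",round(.064-np.arctan2(-Q[0,1],Q[1,1]),4),"shift units to mark",(Q.T@np.r_[M[i-1]-p[:2],0]/.2).round(3), "tool z",Q[:,2].round(4))
E
python3 -c "from h import *; go(1)"
```

```text
t 0.825 tcp [0.3412 0.4016 0.4046] tip z 0.2186 F [0.3 0.5 0.6] open 0.0474
yaw err -0.0028 shift units to mark [-0.826 -1.01   0.   ] tool z [ 0. -0. -1.]
```

```bash
python3 - <<'E'
from h import *
c=read_camera("top"); d=read_camera("scene")
print("bottle neck top",cast(c,(151,188),.17), "body", cast(c,(158,198),.10),"scene base",cast(d,(379,197),0), "cyl top",cast(c,(354,177),.2),"cyl foot",cast(c,(344,190),0))
E
```

```text
bottle neck top [0.62483799 0.34414829 0.17      ] body [0.61192953 0.33969531 0.1       ] scene base [0.63505016 0.3499999  0.        ] cyl top [ 0.64808756 -0.19438296  0.2       ] cyl foot [ 6.57942200e-01 -2.02774869e-01 -2.22044605e-16]
```

Emit:
arm_command:
  increments:
    - [-0.16,-0.2,0,0,0,0.0]
    - [-0.33,-0.4,0,0,0,0]
    - [-0.5,-0.6,0.0,0,0,0]
    - [-0.66,-0.8,0.0,0,0,0]
    - [-0.826,-1,0.0,0,0,0]

```text
t: 1.55
tool_pos: [0.5188, 0.2132, 0.4047]
orientation: [0.1, -3.14, -0.001]
force: [0.8, 0.2, 0.9]
opening: 0.0005
gripper_force: 0.0
```

```bash
python3 - <<'E'
from h import *
go(1)
c=read_camera("wrist"); cv2.imwrite("pics/w0.png",c["image"][:,:,::-1])
for m in M:
    p=np.linalg.inv(c["T"])@np.r_[m,.09,1]; print(p[0]/p[2]*c["fx"]+c["cx"],p[1]/p[2]*c["fy"]+c["cy"])
E
```

```text
t 1.55 tcp [0.5188 0.2132 0.4047] tip z 0.2187 F [0.8 0.2 0.9] open 0.0005
yaw err 0.0001 shift units to mark [-0.003 -0.011 -0.   ] tool z [-1.e-04  4.e-04 -1.e+00]
250.10056605816783 188.84895932974374
167.247684879404 188.94931777631626
55.87104035844581 188.71888345313022
-26.67666241857387 188.37774694543387
```

View pics/w0.png

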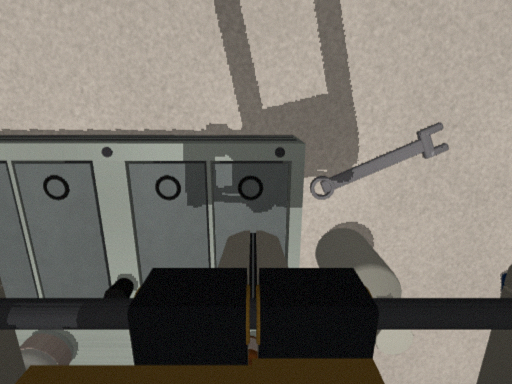

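The wrist view has rings at (251,188), (168,188) and (56,188), which matches the predictions within 1 px. The bottle is about 45 mm clear of the gripper body. Next I'll descend over mark 1.

Emit:
arm_command:
  increments:
    - [0,-0.01,0.18,0,0,0]
    - [0,-0.01,0.34,0,0,0]
    - [0,-0.01,0.48,0,0,0]
    - [0,-0.01,0.56,0,0,0]
    - [0,-0.01,0.6,0,0,0]

```text
t: 2.22
tool_pos: [0.5179, 0.2122, 0.284]
orientation: [0.101, -3.139, 0.0]
force: [0.6, 0.3, 0.8]
opening: 0.0005
gripper_force: 0.0
```

Emit:
arm_command:
  increments:
    - [0,0,0.008,0,0,0]
    - [0,0,0.016,0,0,0]
    - [0,0,0.024,0,0,0]
    - [0,0,0.032,0,0,0]
    - [0,0,0.04,0,0,0]

```text
t: 2.85
tool_pos: [0.5183, 0.2118, 0.2768]
orientation: [-0.101, 3.14, 0.0]
force: [-0.9, -1.0, -0.2]
opening: 0.0
gripper_force: 0.0
```

Emit:
arm_command:
  increments:
    - [0,0,0.004,0,0,0]
    - [0,0,0.008,0,0,0]
    - [0,0,0.012,0,0,0]
    - [0,0,0.016,0,0,0]
    - [0,0,0.02,0,0,0]

```text
t: 3.48
tool_pos: [0.5184, 0.2118, 0.2754]
orientation: [-0.101, 3.14, -0.0]
force: [-14.0, -3.6, 26.5]
opening: 0.0008
gripper_force: 13.4
```

Hatch 1 is solid: 26 N with the tip at z = 0.0894. On to hatch 2.

Emit:
arm_command:
  increments:
    - [0,0,-0.09,0,0,0]
    - [0,-0.15,-0.1,0,0,0]
    - [0,-0.34,-0.1,0,0,0]
    - [0,-0.423,-0.08,0,0,0]
    - [0,-0.423,-0.03,0,0,0]

```text
t: 4.1
tool_pos: [0.5241, 0.1268, 0.2789]
orientation: [-0.098, 3.139, 0.001]
force: [-0.3, 0.8, -0.1]
opening: 0.0011
gripper_force: 0.0
```

```bash
python3 -c "from h import *; go(2)"
```

```text
t 4.1 tcp [0.5241 0.1268 0.2789] tip z 0.0929 F [-0.3  0.8 -0.1] open 0.0011
yaw err 0.0018 shift units to mark [-0.004 -0.002  0.   ] tool z [ 1.4e-03  4.0e-04 -1.0e+00]
```

Emit:
arm_command:
  increments:
    - [0,0,0.008,0,0,0]
    - [0,0,0.014,0,0,0]
    - [0,0,0.019,0,0,0]
    - [0,0,0.023,0,0,0]
    - [0,0,0.026,0,0,0]

```text
t: 4.72
tool_pos: [0.5236, 0.1278, 0.2736]
orientation: [0.101, -3.14, -0.001]
force: [-3.3, 1.2, 4.0]
opening: 0.0004
gripper_force: 1.8
```

Hatch 2 gives at 4 N with the tip already at 0.0876. I'll press further to confirm it.

Emit:
arm_command:
  increments:
    - [0,0,0.006,0,0,0]
    - [0,0,0.012,0,0,0]
    - [0,0,0.018,0,0,0]
    - [0,0,0.024,0,0,0]
    - [0,0,0.03,0,0,0]

```text
t: 5.35
tool_pos: [0.5241, 0.1274, 0.2678]
orientation: [-0.101, 3.139, 0.0]
force: [0.0, 2.7, 4.2]
opening: 0.0001
gripper_force: 1.9
```

It is free, so I'll carry on down to the stop.

Emit:
arm_command:
  increments:
    - [0,0,0.012,0,0,0]
    - [0,0,0.025,0,0,0]
    - [0,0,0.038,0,0,0]
    - [0,0,0.05,0,0,0]
    - [0,0,0.06,0,0,0]

```text
t: 5.98
tool_pos: [0.5236, 0.1272, 0.2552]
orientation: [0.101, -3.14, 0.0]
force: [0.4, -0.2, 4.3]
opening: 0.0005
gripper_force: 1.7
```

Emit:
arm_command:
  increments:
    - [0,0,0.006,0,0,0]
    - [0,0,0.012,0,0,0]
    - [0,0,0.018,0,0,0]
    - [0,0,0.024,0,0,0]
    - [0,0,0.03,0,0,0]

```text
t: 6.6
tool_pos: [0.5239, 0.1274, 0.2505]
orientation: [-0.101, 3.139, -0.0]
force: [-4.6, -1.9, 17.0]
opening: 0.0011
gripper_force: 8.7
```

The tip is at 0.0645 with 17 N, so it has reached the stop. I'll add a slight firm press, then lift straight off.

Emit:
arm_command:
  increments:
    - [0,0,0.003,0,0,0]
    - [0,0,0.006,0,0,0]
    - [0,0,0.008,0,0,0]
    - [0,0,0.008,0,0,0]
    - [0,0,0.008,0,0,0]

```text
t: 7.22
tool_pos: [0.524, 0.1275, 0.2503]
orientation: [-0.101, 3.139, -0.0]
force: [-8.7, -1.3, 23.1]
opening: 0.0002
gripper_force: 12.1
```

Emit:
arm_command:
  increments:
    - [0,0,-0.05,0,0,0]
    - [0,0,-0.15,0,0,0]
    - [0,0,-0.3,0,0,0]
    - [0,0,-0.5,0,0,0]
    - [0,0,-0.7,0,0,0]

```text
t: 7.85
tool_pos: [0.5231, 0.1273, 0.388]
orientation: [0.101, -3.137, 0.0]
force: [0.6, -0.2, 0.2]
opening: 0.0007
gripper_force: 0.0
```

Emit:
arm_command:
  increments:
    - [0.2,0,-0.1,0,0,0]
    - [0.4,0,-0.1,0,0,0]
    - [0.6,0,-0.1,0,0,0]
    - [0.7,0,-0.1,0,0,0]
    - [0.7,0,-0.1,0,0,0]

```text
t: 8.48
tool_pos: [0.383, 0.1184, 0.4075]
orientation: [0.102, -3.139, 0.0]
force: [0.3, 0.0, -0.6]
opening: 0.0001
gripper_force: 0.0
```

```bash
python3 - <<'E'
from h import *
a=read_camera("scene"); b=read_camera("top"); print(read_state()["force"])
f=lambda i,r:cv2.resize(i[r],(560,290))
cv2.imwrite("pics/end.png",np.vstack([f(a["image"],np.s_[100:265,100:420]),f(b["image"],np.s_[110:260,110:400])])[:,:,::-1])
E
```

```text
[ 0.18251278  0.00291752 -1.4823652 ]
```

View pics/end.png

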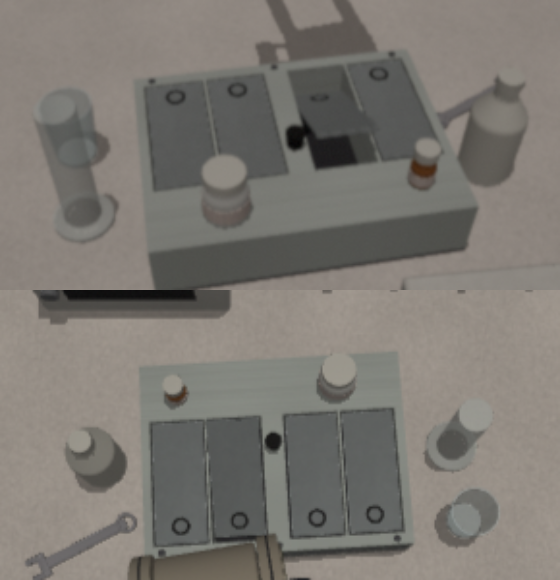

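The end view shows hatch 2 standing open: long end up, dark bay visible, ring end down. The other three hatches are flush, the stopper, jars, bottle, cylinder and beaker are in place, and the arm is clear. I'm handing it in.

```bash
python3 -c "from plant import *; print(close_job())"
```

```text
the job is handed in; nothing more can be done
None
```

Hatch 2 was the free one: I pushed it down until it went solid at its stop (23 N) and left it standing open; hatch 1 was blocked, hatches 3 and 4 didn't need pressing, nothing else was touched, and the job is handed in.

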